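# Lever open the seasoning box with the palette knife

### The job

Use the palette knife to lever open the lid of the wider of the two steel seasoning boxes: slip the thin blade under the lid's overhanging front lip, raise the lid until it stands half-way up (45 degrees or more from shut) and leave it standing open. Then lay the knife back across both bars of the utensil rack, flat as it was. Keep the gripper off the wide box and its lid, and leave the spoon and the narrow box alone.

Things in the scene. Friction and masses are not known exactly. Their poses are not given: they have to be found in the camera images.
- knife_grip (a point): Grip point of the palette knife (loose, under 0.2 kg, 230 long): black handle 120 long, 20 wide, 24 high; the flat blade leaves the handle's end level with its underside. Point: half-way up the handle (12 mm over its underside), near the centre of mass, 35 mm behind the handle's blade end. x towards the blade tip, z up. Starts lying across the rack's bars, blade away from the robot.
- knife_tip (a point): Tip of the palette knife's steel blade (32 wide, 3 thick, rounded end), at mid-thickness: 145 mm ahead (+x) of knife_grip and 10.5 mm lower. Same axes.
- spoon_grip (a point): The same point on the serving spoon (bystander): same black handle, but a thin rod and a round bowl 56 mm wide in place of the blade. It lies parallel to the knife on the rack, about 110 mm to its left or right. Leave it where it is.
- rack: Wire utensil rack, fixed: two level round bars along its y, 250 long, 9 thick, tops 50 mm above the counter, at x = -30 and +75 mm, open between, ends turned up 16 mm. Origin at counter height; x runs along the tools, handle to blade. At the start each tool's grip point lies near x = +25, z = 62, y = +55 or -55 mm in this frame (within 10 mm).
- wide_box: The wider seasoning box with its lid: plain steel, fixed, 100 deep (x), 160 wide (y), 90 high without the lid. Origin under its centre; x points from its front (lip side, towards the robot) to its hinge side. The narrow box stands to its left or right, 20 mm or more away.
- wide_lid (a joint): Opening angle of the wide box's lid, rad: 0 shut, grows as the front rises, stop at 1.75; may start up to 0.06 open. Hinge: far top edge of the box (x = +50, z = 90 mm in its frame), along its y. The lid is a flat steel plate, 125 from hinge to lip, 166 wide, 4 thick, no handle. The hinge is stiff: the lid stays where it is left; about 1.5 N up at the lip raises it.
- wide_lid_lip (a point): Middle of the wide lid's front edge, at its underside. Shut, it is 90 mm above the counter and overhangs the box's front wall by 25 mm, with nothing under the overhang. It moves with the lid; with the lid shut its axes are those of the box.
- narrow_lid (a joint): Opening angle of the lid of the narrow box (bystander): the same box and lid but 90 mm wide. Starts shut; leave it shut.
Things that resemble listed ones, but are neither listed nor needed, are in the scene too. Leave any green, orange or pink look-alike of the part that bears knife_grip alone.

How it is judged (in metres and radians):
On the way:
1. the knife lifts the lid of the wide box past 0.25 rad (value of joint wide_lid above 0.25 rad and contact force between knife and wide_box above 0.2 N), for 0.05 s.
At the end, for the whole second after the job is handed in: The wide lid stands open over 0.7 rad (40 degrees) by itself; the knife lies still, flat (10 degrees) across both rack bars, within 23 degrees of the rack's x: grip point 54 to 70 mm above the counter, x -30 to +65 mm and y within 115 mm in the rack's frame (value of joint wide_lid above 0.7 rad and velocity of joint wide_lid below 0.05 rad/s and x of knife_grip in the frame of rack between -0.03 and 0.065 m and y of knife_grip in the frame of rack between -0.115 and 0.115 m and z of knife_grip in the frame of rack between 0.054 and 0.07 m and angle between knife_grip's own z axis and vertical below 0.17 rad and angle between the x axis of knife_grip and the x axis of rack, either way round below 0.4 rad and linear speed of knife below 0.03 m/s); the robot touches nothing.
It fails at once if the gripper or arm pushes on the wide box or its lid (over 2 N) (contact force between any of the fingers, the arm and wide_box above 2 N).
It fails at once if the spoon is moved by more than 30 mm (distance of spoon_grip from where it was at the start of the episode above 0.03 m).
It fails at once if the narrow box is opened (value of joint narrow_lid above 0.1 rad).
It also fails if it takes over 58 s, if anything falls off the work surface, if the arm or the gripper's body presses on something with over 40 N, if the wrist force passes 120 N, or if a joint passes its speed limit or range.

### The arm

A 6-joint arm with a two-finger parallel gripper is mounted at the origin on the work surface. World frame = base frame: x ahead of the robot, y to its left, z up, the work surface at z = 0. Lengths are in m, angles in degrees, forces in N, time in s.
With the tool pointing down it reaches from about 0.35 to 0.875 m from the base axis. Payload 4.2 kg.
Tool frame: the origin (TCP) lies between the finger pads; the fingertips stand 25 mm ahead of it and the grasp point (between the pads) lies 6 mm ahead of it (r.tips_ahead is the distance from the TCP to the fingertips, in m); z points along the fingers, y is the direction in which the jaws open and shut (so a half turn about z gives the same grasp; the last joint's range is limited). The gripper opens to 87 mm and grips with 3 to 60 N. Pads are 19 mm wide; open, the fingers measure 117 mm over their backs; the gripper's body (75 mm by 190 mm) begins 51 mm behind the grasp point.
Start: joints at [88.786, 22.042, 0.453, 0, -68.411, -14.817], TCP at [0.173, 0.601, 0.248] pointing down, gripper open.
Joint ranges: [-179.83, 179.83], [-69.29, 118.12], [-61.27, 80.66], [-181.25, 117.63], [-171.15, -9.14], [-177.46, 177.46]. Speed limits (degrees/s): [159.86, 159.86, 180, 180, 180, 180].

### API

Orientations are given as a 3x3 rotation matrix whose columns are the frame's x, y, z axes.
In Python, from station import r, vision, finish_job gives the robot as it stands.
- The arm moves only by the shell command python3 -m jog 'ROWS'. ROWS is a JSON object of lists of equal length, an entry for each row: "rot": the turn, a rotation vector about the world's x, y, z in degrees, a list of three; "delta_pos": the shift along the world's x, y, z in mm, a list of three; "grip": the opening in per cent of the stroke, from 0 (shut) to 100 (fully open). A call has 1 to 10 rows; each row shifts and turns the commanded pose from where the row before left it; what a row does not reach is not made up. A row lasts 1/12 s, in which the tool goes at most 41.7 mm and 7.16 degrees, less where a joint would pass 70% of its speed; a pose out of reach is approached as far as the arm can. A call with a gripper value outside its range is refused whole. The fingers move at their own pace and stop on an object; the grip force is fixed at half the most. Time passes only in rows, so rows that do not move let the fingers close. It gives the time, the measured TCP pose, the force and the opening at its end, in the units of the state.
- r.sense(): the state, without advancing time (a new reading comes with each control period).
- vision.capture(name): name is "scene" or "top" or "wrist"; returns a dict with "frame" (480x640x3 uint8, red, green, blue), "K" (3x3 intrinsics, pixels), "xyz" and "orientation" of the camera in the world. Camera axes: x right, y up, looking along -z (the intrinsics and any distortion apply to the point x, -y, -z); pixel columns grow to the right and rows downward; lengths in m; the calibration is good to about 2 mm. A picture is of the moment at which its call begins. There is no depth.
- finish_job(): hands the job in, once; it reports no verdict.
The state is a dict: "time_s": time; "joints": joint angles; "joint_velocities": joint speeds; "effort": joint torques, N m; "tcp_pos": TCP position; "ee_rot": TCP orientation; "wrist_force": force on the tool from outside, world axes, zero at the start; "moment": the same for the moment, N m; "gripper_width": opening from 0.0 (shut) to 1.0 (fully open).
Only numpy, scipy, OpenCV 4.12 (cv2) and the standard library are available. Lean on these libraries where they do the work, as an engineer would, in place of code of your own. Each camera call takes 0.05 s, during which the arm holds its last target. There are 200 camera calls.

## Working session

There is one attempt and no reset: what is moved stays moved. The work goes in short steps, Python scripts to look and compute and a shell command to move; the robot and the scene stay as the last step left them, time stands still between calls to the robot, and variables do not carry over. Pictures are saved under pics/ and viewed, about 8 in all and at most 12, crops included, and the job is handed in when it is done.

```bash
mkdir -p pics; ls; python3 - <<'E'
from station import r,vision
import cv2,numpy as np
ims=[]
for n in ("scene","top"):
    c=vision.capture(n); cv2.imwrite(f"pics/{n}0.png",c["frame"][:,:,::-1])
    np.savez(f"{n}0.npz",**c); print(n,c["K"].tolist(),np.round(c["xyz"],3).tolist(),np.round(c["orientation"],3).tolist(),[k for k in c])
s=r.sense();print(s["time_s"],s["tcp_pos"],np.round(s["ee_rot"],3).tolist(),s["gripper_width"])
E
```

```text
pics
scene [[433.02983635463715, 0.0, 308.2332596690759], [0.0, 433.02983635463715, 240.51963078638232], [0.0, 0.0, 1.0]] [1.036, 0.669, 0.95] [[-0.729, -0.517, 0.449], [0.684, -0.536, 0.494], [-0.015, 0.667, 0.745]] ['frame', 'K', 'xyz', 'orientation']
top [[539.0972801147709, 0.0, 312.34852310606357], [0.0, 539.0972801147709, 235.30528157546186], [0.0, 0.0, 1.0]] [0.361, 0.123, 1.241] [[0.016, 0.993, -0.114], [-1.0, 0.017, 0.015], [0.017, 0.114, 0.993]] ['frame', 'K', 'xyz', 'orientation']
0.1 [0.17244136 0.60023113 0.24655204] [[0.961, -0.276, -0.0], [-0.276, -0.961, -0.002], [0.0, 0.002, -1.0]] 1.0017099582365134
```

View pics/scene0.png

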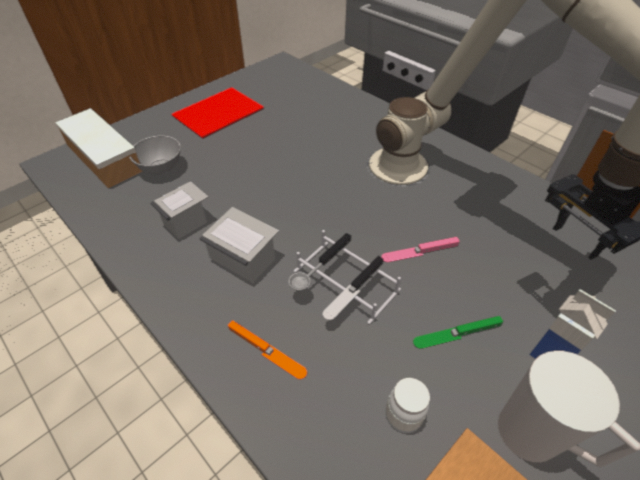

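View pics/top0.png

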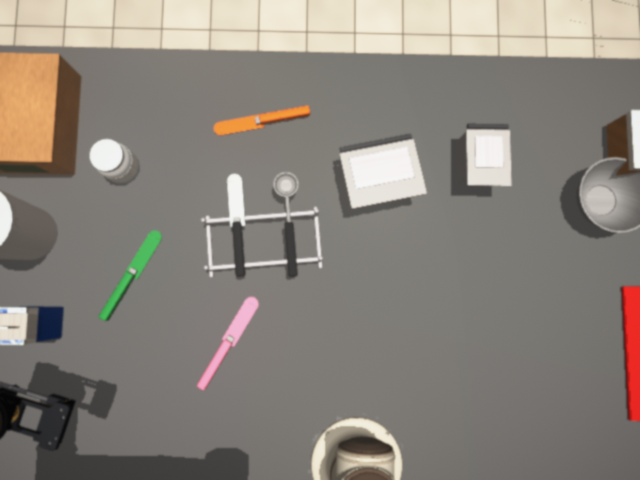

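The scene view shows the two boxes, the rack with the steel knife and spoon, and the coloured look-alikes. In the top view the knife runs from (239,275) to its tip at (235,176), with the spoon to its right at x≈290. The wide lid is centred near (383,172) and the narrow box is to its right.

```bash
cat > h.py <<'E'
import numpy as np,cv2
def ray(c,uv):
    K,R=c["K"],c["orientation"]
    d=np.linalg.inv(K)@np.array([uv[0],uv[1],1.]); return R@np.array([d[0],-d[1],-d[2]])
def onz(c,uv,z):
    d=ray(c,uv); return c["xyz"]+d*(z-c["xyz"][2])/d[2]
def px(c,P):
    p=c["orientation"].T@(np.array(P)-c["xyz"]); q=c["K"]@np.array([p[0],-p[1],-p[2]]); return q[:2]/q[2]
def tri(c1,u1,c2,u2):
    d1,d2=ray(c1,u1),ray(c2,u2); A=np.stack([d1,-d2],1); s=np.linalg.lstsq(A,c2["xyz"]-c1["xyz"],rcond=None)[0]
    a,b=c1["xyz"]+s[0]*d1,c2["xyz"]+s[1]*d2; return (a+b)/2,np.linalg.norm(a-b)
E
python3 - <<'E'
from h import *
c=dict(np.load("top0.npz")); g=cv2.cvtColor(c["frame"],cv2.COLOR_RGB2GRAY)
def big(m,roi):
    x0,y0,x1,y1=roi; z=np.zeros_like(m); z[y0:y1,x0:x1]=m[y0:y1,x0:x1]
    k=max(cv2.findContours(z,cv2.RETR_EXTERNAL,cv2.CHAIN_APPROX_NONE)[0],key=cv2.contourArea); return k
print("bg",g[300,400],"handle",g[250,239])
br=(g>110).astype(np.uint8)
for roi,z in(((330,125,440,220),.092),((455,120,520,195),.092)):
    k=big(br,roi); R=cv2.minAreaRect(k); b=cv2.boxPoints(R)
    print("lid px",np.round(b,1).tolist()); print(np.round([onz(c,p,.094) for p in b],4).tolist())
    ap=cv2.approxPolyDP(k,6,True)[:,0]; print("approx",ap.tolist(),np.round([onz(c,p,.094)[:2] for p in ap],4).tolist())
dk=(g<35).astype(np.uint8)
for n,roi in(("knife",(225,205,252,285)),("spoon",(278,205,305,285))):
    k=big(dk,roi); R=cv2.minAreaRect(k);b=cv2.boxPoints(R); print(n,"handle",np.round(b,1).tolist(),np.round([onz(c,p,.074)[:2] for p in b],4).tolist())
k=big(br,(222,165,250,212)); t=k[k[:,0,1].argmin(),0]; print("tip",t,onz(c,t,.0515))
for q in((209,270),(206,219),(320,262),(316,211)): print("rack",q,onz(c,q,.06)[:2])
# scene cam crop, enlarged
s=dict(np.load("scene0.npz")); im=s["frame"][:,:,::-1]
cv2.imwrite("pics/s1.png",np.hstack([cv2.resize(im[190:290,180:290],None,fx=4,fy=4,interpolation=2),cv2.resize(c["frame"][130:230,325:435,::-1],None,fx=3,fy=4,interpolation=2)]))
E
```

```text
bg 125 handle 63
lid px [[330.0, 125.0], [439.0, 125.0], [439.0, 219.0], [330.0, 219.0]]
[[0.7364, 0.0708, 0.094], [0.7414, -0.1693, 0.094], [0.5323, -0.1669, 0.094], [0.5281, 0.0684, 0.094]]
approx [[330, 125], [330, 219], [439, 219], [439, 125]] [[0.7364, 0.0708], [0.5281, 0.0684], [0.5323, -0.1669], [0.7414, -0.1693]]
lid px [[455.0, 120.0], [519.0, 120.0], [519.0, 194.0], [455.0, 194.0]]
[[0.7536, -0.2048, 0.094], [0.7566, -0.3469, 0.094], [0.5904, -0.3422, 0.094], [0.5878, -0.2024, 0.094]]
approx [[455, 120], [455, 137], [466, 132], [467, 184], [519, 194], [519, 120]] [[0.7536, -0.2048], [0.715, -0.2043], [0.7268, -0.2287], [0.6104, -0.2289], [0.5904, -0.3422], [0.7566, -0.3469]]Traceback (most recent call last):
  File "<stdin>", line 14, in <module>
  File "<stdin>", line 5, in big
ValueError: max() iterable argument is empty
```

```bash
python3 - <<'E'
from h import *
c=dict(np.load("top0.npz")); g=cv2.cvtColor(c["frame"],cv2.COLOR_RGB2GRAY)
print(g[250,225:252],g[172,325:350],g[195:225,390])
def big(m,roi):
    x0,y0,x1,y1=roi; z=np.zeros_like(m); z[y0:y1,x0:x1]=m[y0:y1,x0:x1]
    return max(cv2.findContours(z,cv2.RETR_EXTERNAL,cv2.CHAIN_APPROX_NONE)[0],key=cv2.contourArea)
br=(g>175).astype(np.uint8)
for roi in((330,125,440,220),(455,120,520,195)):
    k=big(br,roi); ap=cv2.approxPolyDP(k,6,True)[:,0]; b=cv2.boxPoints(cv2.minAreaRect(k))
    print("approx",ap.tolist(),"rect",b.tolist(),np.round([onz(c,p,.094)[:2] for p in b],4).tolist())
dk=(g<95).astype(np.uint8)
for n,roi in(("knife",(225,205,252,285)),("spoon",(278,205,305,285))):
    k=big(dk,roi); b=cv2.boxPoints(cv2.minAreaRect(k)); print(n,"handle",np.round(b,1).tolist(),np.round([onz(c,p,.074)[:2] for p in b],4).tolist())
k=big(br,(222,165,250,212)); t=k[k[:,0,1].argmin(),0]; print("tip",t,onz(c,t,.0515))
for q in((209,270),(206,219),(320,262),(316,211)): print("rack",q,onz(c,q,.06)[:2])
s=dict(np.load("scene0.npz")); im=s["frame"][:,:,::-1]
cv2.imwrite("pics/s1.png",np.hstack([cv2.resize(im[190:290,180:290],None,fx=4,fy=4,interpolation=2),cv2.resize(c["frame"][130:230,325:435,::-1],None,fx=3,fy=4,interpolation=2)]))
E
```

```text
[128 128 127 128 127 128 127 122 104  76  61  61  62  62  63  61  58  61
  84 113 126 128 128 128 128 128 128] [129 129 129 129 129 129 129 126 116  97  85  83  82  82  82  82  83  99
 149 201 223 227 227 227 227] [228 229 229 227 218 187 129  90  83  83  83  83  86  99 117 126 130 130
 130 130 130 130 130 130 129 129 130 129 129 129]
approx [[413, 140], [340, 154], [352, 207], [426, 192]] rect [[339.4566345214844, 153.238037109375], [415.6238098144531, 138.25433349609375], [426.3849792480469, 192.95706176757812], [350.2178039550781, 207.94076538085938]] [[0.6734, 0.0494], [0.7104, -0.1174], [0.5889, -0.1401], [0.553, 0.025]]
approx [[467, 130], [468, 184], [510, 185], [509, 131]] rect [[467.0, 130.0], [510.0, 130.0], [510.0, 185.0], [467.0, 185.0]] [[0.7314, -0.231], [0.7334, -0.3263], [0.61, -0.323], [0.6082, -0.2289]]
knife handle [[227.3000030517578, 223.10000610351562], [242.10000610351562, 221.0], [250.3000030517578, 276.6000061035156], [235.39999389648438, 278.79998779296875]] [[0.5179, 0.2912], [0.5233, 0.2591], [0.4025, 0.2379], [0.3973, 0.2696]]
spoon handle [[277.8999938964844, 218.3000030517578], [293.8999938964844, 217.3000030517578], [297.8999938964844, 277.5], [281.8999938964844, 278.5]] [[0.5305, 0.1813], [0.5334, 0.1464], [0.4023, 0.1352], [0.3995, 0.1697]]
tip [234 173] [0.63475468 0.2831834  0.0515    ]
rack (209, 270) [0.41597765 0.32952643]
rack (206, 219) [0.52817933 0.34030916]
rack (320, 262) [0.43746751 0.08755617]
rack (316, 211) [0.55044352 0.09799801]
```

View pics/s1.png

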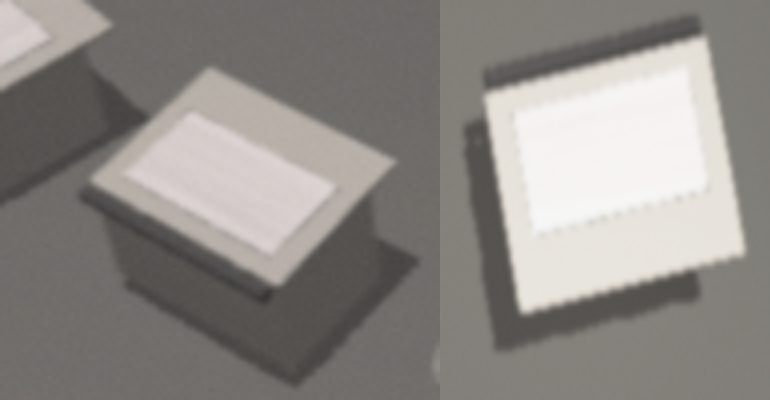

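The wide lid is nearly shut and yawed about 12°, with its lip middle near (0.571, -0.058). The dark strip marks the hinge at the far side. The rack is yawed about 5°, with its origin near (0.461, 0.212). The knife grip is near (0.487, 0.269), so I'll move above it.

```bash
python3 -m jog '{"rot":[[0,0,3],[0,0,3],[0,0,3],[0,0,3],[0,0,3],[0,0,3],[0,0,3],[0,0,0]],"delta_pos":[[26,-27,-4],[26,-27,-4],[26,-27,-4],[26,-27,-4],[26,-27,-4],[26,-27,-4],[26,-27,-4],[26,-27,-4]],"grip":[100,100,100,100,100,100,100,100]}' && python3 -m jog '{"rot":[[0,0,0],[0,0,0],[0,0,0],[0,0,0],[0,0,0],[0,0,0]],"delta_pos":[[26,-27,-4],[26,-27,-4],[26,-27,-4],[26,-27,-4],[0,0,0],[0,0,0]],"grip":[100,100,100,100,60,60]}'
python3 - <<'E'
from station import vision
import cv2,numpy as np
c=vision.capture("wrist"); cv2.imwrite("pics/w1.png",c["frame"][:,:,::-1]); np.savez("w1.npz",**c); print(c["xyz"],np.round(c["orientation"],3).tolist())
E
```

```text
time_s: 0.77
tcp_pos: [0.3813, 0.383, 0.2151]
ee_rot: [[0.996, 0.089, -0.0], [0.089, -0.996, -0.0], [-0.0, 0.0, -1.0]]
wrist_force: [0.3, 0.4, -0.7]
gripper_width: 0.997
time_s: 1.27
tcp_pos: [0.4853, 0.2748, 0.1986]
ee_rot: [[0.997, 0.083, -0.001], [0.083, -0.997, -0.001], [-0.002, 0.001, -1.0]]
wrist_force: [0.7, 0.1, -0.3]
gripper_width: 0.922
[0.55746687 0.28141938 0.33621836] [[0.082, 0.96, 0.267], [-0.997, 0.079, 0.022], [0.0, -0.268, 0.963]]
```

View pics/w1.png

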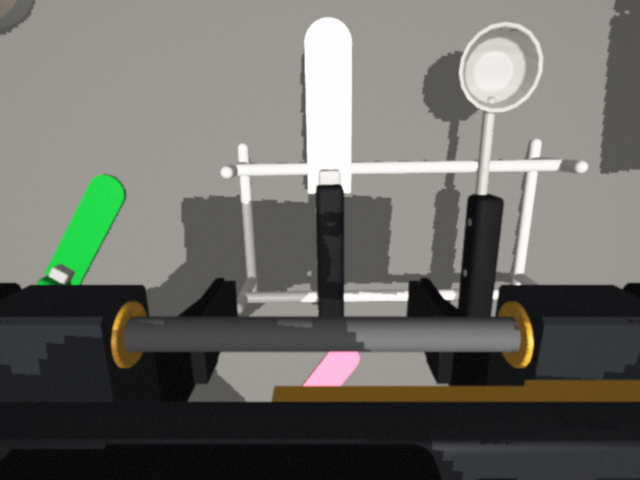

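The wrist view shows the blade tip at (328,18), the blade axis near column 329 and the handle's blade end at (330,186). The front bar crosses at row ~167 and the rear bar at ~297. The spoon is to the right, clear of the fingers.

```bash
python3 - <<'E'
from h import *
c=dict(np.load("w1.npz")); t=onz(c,(328,18),.0515); b=onz(c,(329,192),.0515); e=onz(c,(330,186),.074); e2=onz(c,(330.5,280),.074)
d=(t-b)[:2]; d/=np.linalg.norm(d); d2=(e-e2)[:2]
print("tip",t,"bladeend",b,"handle end",e,"yaw",np.degrees(np.arctan2(d[1],d[0])),np.degrees(np.arctan2(d2[1],d2[0])))
print("grip from tip",t[:2]-.145*d,"from end",e[:2]-.035*d)
for q,z in(((228,172),.0455),((580,166),.0455),((248,298),.0455),((460,295),.0455)): print("bar",onz(c,q,z))
E
```

```text
tip [0.63569527 0.28352435 0.0515    ] bladeend [0.5184973  0.27258962 0.0515    ] handle end [0.52580335 0.27295753 0.074     ] yaw 5.330342510377401 5.348102965752149
grip from tip [0.4913223  0.27005415] from end [0.4909547 0.2697061]
bar [0.52659483 0.35075507 0.0455    ]
bar [0.55311596 0.0834631  0.0455    ]
bar [0.42336538 0.33242912 0.0455    ]
bar [0.44063024 0.15546085 0.0455    ]
```

```bash
python3 -m jog '{"rot":[[0,0,0.5],[0,0,0],[0,0,0],[0,0,0],[0,0,0],[0,0,0],[0,0,0]],"delta_pos":[[5,-3,-25],[5,-2,-25],[0,0,-25],[0,0,-25],[0,0,-20],[0,0,-10],[0,0,0]],"grip":[60,60,60,60,60,60,60]}' && python3 -m jog '{"rot":[[0,0,0],[0,0,0],[0,0,0],[0,0,0],[0,0,0],[0,0,0],[0,0,0],[0,0,0]],"delta_pos":[[0,0,0],[0,0,0],[0,0,0],[0,0,0],[0,0,0],[0,0,0],[0,0,0],[0,0,0]],"grip":[0,0,0,0,0,0,0,0]}'
```

```text
time_s: 1.9
tcp_pos: [0.4927, 0.2717, 0.0673]
ee_rot: [[0.995, 0.097, -0.004], [0.097, -0.995, -0.003], [-0.004, 0.003, -1.0]]
wrist_force: [-0.8, -0.8, -0.2]
gripper_width: 0.599
time_s: 2.57
tcp_pos: [0.4947, 0.2715, 0.0702]
ee_rot: [[0.995, 0.095, 0.0], [0.095, -0.995, -0.0], [0.0, 0.0, -1.0]]
wrist_force: [-1.2, -1.2, 4.5]
gripper_width: 0.227
```

```bash
python3 -m jog '{"rot":[[0,0,0],[0,0,0],[0,0,0],[0,0,0],[0,0,0],[0,0,0],[0,0,1],[0,0,2],[0,0,2],[0,0,2]],"delta_pos":[[0,0,8],[0,0,15],[0,0,20],[0,0,25],[0,0,25],[0,0,17],[-10,-15,0],[-10,-30,0],[-10,-35,0],[-10,-35,0]],"grip":[0,0,0,0,0,0,0,0,0,0]}' && python3 -m jog '{"rot":[[0,0,0],[0,0,0],[0,0,0],[0,0,0],[0,0,0],[0,0,0],[0,0,0],[0,0,0],[0,0,0],[0,0,0]],"delta_pos":[[-10,-36,0],[-10,-36,0],[-10,-36,0],[-10,-36,0],[-10,-36,0],[-10,-36,0],[-1,-25,0],[0,-10,0],[0,0,0],[0,0,0]],"grip":[0,0,0,0,0,0,0,0,0,0]}'
python3 - <<'E'
from station import vision
import cv2,numpy as np
a=[]
for n in("wrist","scene"):
    c=vision.capture(n); np.savez(n+"2.npz",**c); a.append(c["frame"][:,:,::-1])
cv2.imwrite("pics/w2.png",np.vstack([cv2.resize(a[0][:300],(640,300)),a[1][130:430]]))
E
```

```text
time_s: 3.4
tcp_pos: [0.4535, 0.1558, 0.1794]
ee_rot: [[0.976, 0.219, -0.001], [0.219, -0.976, 0.0], [-0.001, -0.0, -1.0]]
wrist_force: [0.7, -0.2, -1.3]
gripper_width: 0.227
time_s: 4.23
tcp_pos: [0.3933, -0.0947, 0.1795]
ee_rot: [[0.977, 0.214, -0.0], [0.214, -0.977, 0.0], [0.0, -0.0, -1.0]]
wrist_force: [0.4, 0.8, -1.7]
gripper_width: 0.228
```

View pics/w2.png

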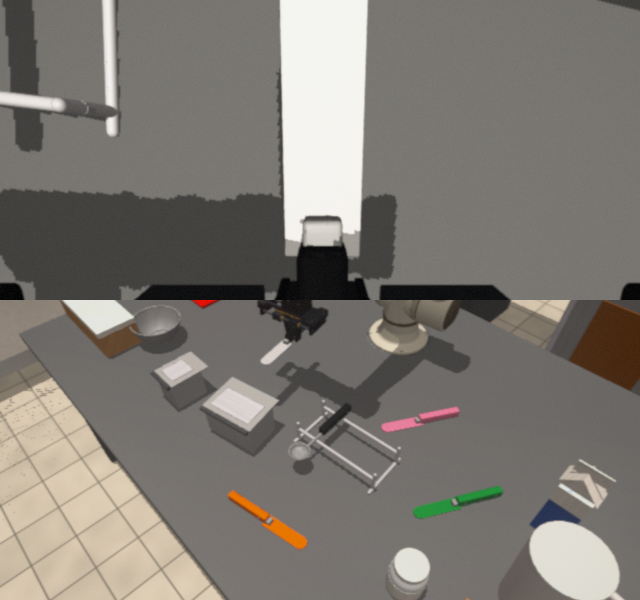

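The knife is held straight. In the scene view its tip is at about scene pixel (263,190), short of the wide box. I'll cross-check the tip and the lid corners against both views.

```bash
python3 - <<'E'
from h import *
s=dict(np.load("scene2.npz")); t=dict(np.load("top0.npz"))
print("tip pred px",px(s,(.531,-.0645,.1608)))
f=s["frame"][170:215,250:300].astype(int); m=(f.min(2)>165); ys,xs=np.nonzero(m); print("blade px extreme",[(xs[i]+250,ys[i]+170) for i in (xs.argmin(),ys.argmax())])
for nm,a,b in(("frontL",(351,208),(278.7,230.5)),("frontR",(426.5,192.5),(232.5,207)),("rearL",(340,153.5),(249.5,261.7)),("rearR",(415.5,138.5),(202.5,235))): print(nm,*tri(t,a,s,b))
E
```

```text
tip pred px [263.10267035 193.33397765]
blade px extreme [(np.int64(261), np.int64(189)), (np.int64(263), np.int64(193))]
frontL [0.5534724  0.02250603 0.09629623] 0.002772810308440713
frontR [ 0.58950271 -0.13984429  0.09665295] 0.0002889022378504145
rearL [0.67486418 0.04734514 0.08838624] 0.001465966099739192
rearR [ 0.71050655 -0.11737     0.08815112] 0.0028285035524622426
```

```bash
python3 -m jog '{"rot":[[0,0,0],[0,0,0],[0,0,0],[0,0,0],[0,0,0],[0,0,0]],"delta_pos":[[0,0,-15],[0,0,-25],[0,0,-25],[0,0,-15],[0,0,0],[0,0,0]],"grip":[0,0,0,0,0,0]}' && python3 -m jog '{"rot":[[0,0,0],[0,0,0],[0,0,0],[0,0,0],[0,0,0],[0,0,0],[0,0,0],[0,0,0]],"delta_pos":[[8,1.7,0],[10,2.1,0],[10,2.1,0],[10,2.1,0],[10,2.1,0],[8,2.1,0],[2,0.5,0],[0,0,0]],"grip":[0,0,0,0,0,0,0,0]}'
python3 - <<'E'
from station import vision
import cv2,numpy as np
c=vision.capture("scene"); np.savez("s3.npz",**c); t=vision.capture("top")
cv2.imwrite("pics/s3.png",np.hstack([cv2.resize(c["frame"][160:285,180:300,::-1],(400,500),interpolation=2),cv2.resize(t["frame"][130:255,325:445,::-1],(400,500),interpolation=2)]))
E
```

```text
time_s: 4.83
tcp_pos: [0.3937, -0.0936, 0.0993]
ee_rot: [[0.976, 0.218, -0.002], [0.218, -0.976, -0.001], [-0.002, 0.0, -1.0]]
wrist_force: [0.9, -0.3, -1.0]
gripper_width: 0.226
time_s: 5.5
tcp_pos: [0.4523, -0.0814, 0.0994]
ee_rot: [[0.976, 0.216, -0.0], [0.216, -0.976, 0.0], [-0.0, -0.0, -1.0]]
wrist_force: [-0.9, 1.3, -0.7]
gripper_width: 0.225
```

View pics/s3.png

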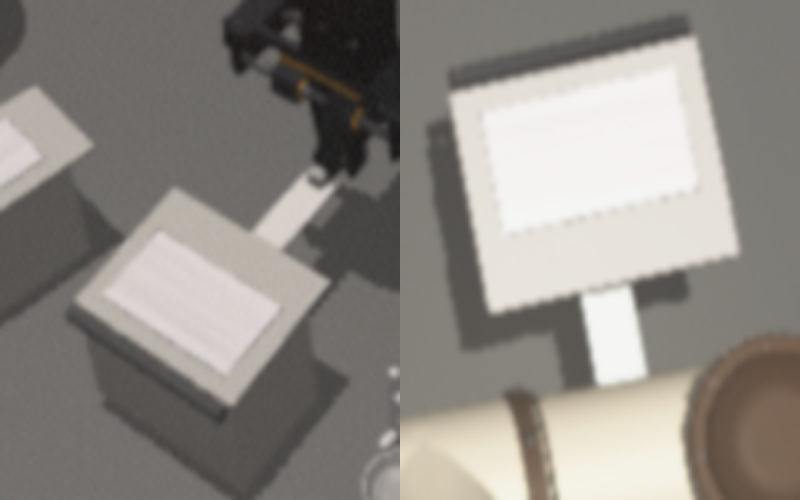

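Both views show the blade under the lip at mid-width, with no contact force. I'll lift along an arc of about 107 mm radius, starting with the first 30°.

```bash
python3 -m jog '{"rot":[[0,0,0],[0,0,0],[0,0,0],[0,0,0],[0,0,0],[0,0,0],[0,0,0],[0,0,0],[0,0,0],[0,0,0]],"delta_pos":[[0,0,4],[0,0,6],[0,0,6],[0.5,0.1,7],[1,0.2,7],[2,0.4,7],[2.5,0.5,7],[3,0.6,7],[3,0.6,6],[2,0.4,5]],"grip":[0,0,0,0,0,0,0,0,0,0]}'
python3 - <<'E'
from station import vision
import cv2,numpy as np
c=vision.capture("scene"); np.savez("s4.npz",**c); t=vision.capture("wrist")
cv2.imwrite("pics/s4.png",np.hstack([cv2.resize(c["frame"][135:260,180:300,::-1],(400,500),interpolation=2),cv2.resize(t["frame"][:,:,::-1],(400,300)).repeat(1,0) if 0 else cv2.copyMakeBorder(cv2.resize(t["frame"][:,:,::-1],(400,300)),0,200,0,0,0)]))
E
```

```text
time_s: 6.43
tcp_pos: [0.466, -0.0788, 0.1623]
ee_rot: [[0.976, 0.216, 0.0], [0.216, -0.976, 0.0], [0.0, 0.0, -1.0]]
wrist_force: [0.3, 0.1, -3.1]
gripper_width: 0.228
```

View pics/s4.png

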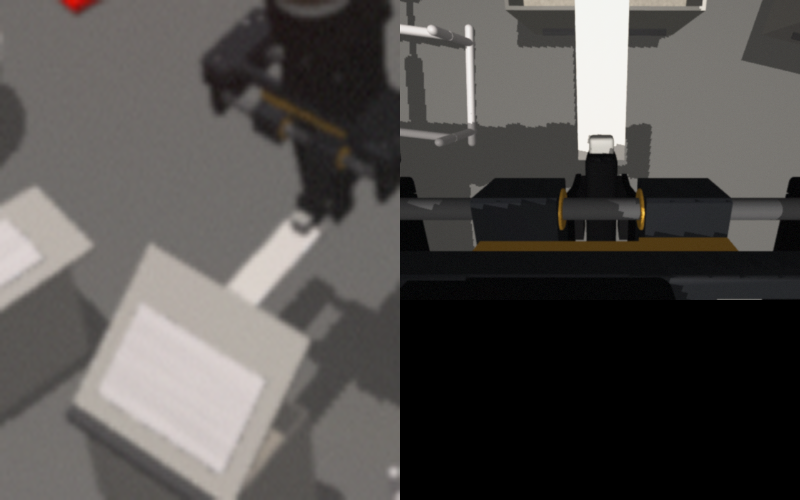

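The lid is up about 25–30°, resting on the blade, and the grip is holding. I'll continue the arc to about 62°, then pull straight back.

```bash
python3 -m jog '{"rot":[[0,0,0],[0,0,0],[0,0,0],[0,0,0],[0,0,0],[0,0,0],[0,0,0],[0,0,0],[0,0,0],[0,0,0]],"delta_pos":[[4,0.9,6.3],[4.3,0.9,6],[4.7,1,5.7],[5,1.1,5.4],[5.4,1.2,5],[5.8,1.3,4.6],[6,1.3,4.2],[6.3,1.4,3.7],[3,0.6,1.5],[0,0,0]],"grip":[0,0,0,0,0,0,0,0,0,0]}'
python3 - <<'E'
from station import vision
import cv2,numpy as np
c=vision.capture("scene"); np.savez("s5.npz",**c); t=vision.capture("wrist")
cv2.imwrite("pics/s5.png",np.hstack([cv2.resize(c["frame"][135:260,180:300,::-1],(400,500),interpolation=2),cv2.copyMakeBorder(cv2.resize(t["frame"][:,:,::-1],(400,300)),0,200,0,0,0)]))
E
```

```text
time_s: 7.37
tcp_pos: [0.5116, -0.0688, 0.2044]
ee_rot: [[0.976, 0.216, 0.002], [0.216, -0.976, 0.0], [0.002, 0.0, -1.0]]
wrist_force: [-0.3, -0.4, -1.7]
gripper_width: 0.226
```

View pics/s5.png

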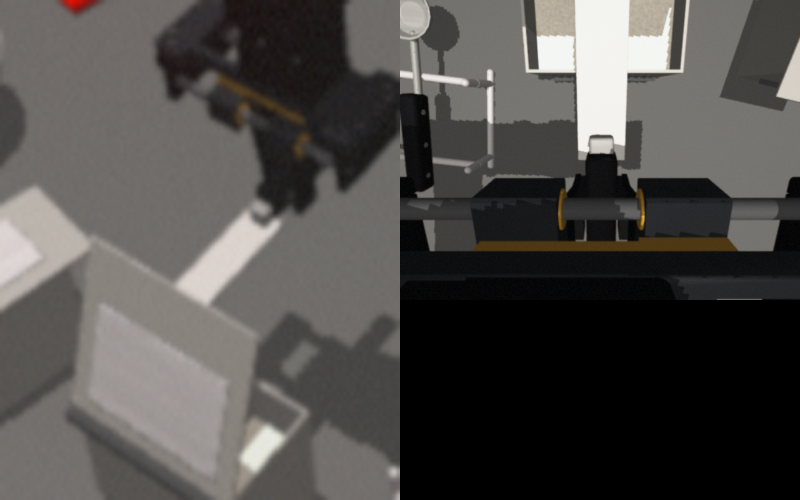

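The lid stands at roughly 60° with the blade still straight in the grip. I'll withdraw and compute the angle from the image.

```bash
python3 -m jog '{"rot":[[0,0,0],[0,0,0],[0,0,0],[0,0,0],[0,0,0],[0,0,0],[0,0,0],[0,0,0]],"delta_pos":[[-6,-1.3,0],[-14,-3,0],[-20,-4.3,0],[-20,-4.3,0],[-20,-4.3,0],[-18,-4,0],[0,0,0],[0,0,0]],"grip":[0,0,0,0,0,0,0,0]}'
python3 - <<'E'
from h import *
from station import vision
c=vision.capture("scene"); np.savez("s6.npz",**c)
u=np.array([.976,.216,0]);v=np.array([-.216,.976,0]); lip=np.array([.5715,-.0587,.09]); H=lip+.125*u
for d in (50,55,60,65,70):
    a=np.radians(d); p=H-.125*np.cos(a)*u+[0,0,.125*np.sin(a)]-.004*np.array([0,0,0]); print(d,px(c,p+.083*v),px(c,p-.083*v))
cv2.imwrite("pics/s6.png",cv2.resize(c["frame"][150:275,180:300,::-1],(480,500),interpolation=2))
E
```

```text
time_s: 8.13
tcp_pos: [0.4113, -0.0906, 0.2044]
ee_rot: [[0.976, 0.216, 0.002], [0.216, -0.976, 0.0], [0.002, 0.0, -1.0]]
wrist_force: [1.4, 0.5, -1.0]
gripper_width: 0.227
50 [266.07398492 216.90621012] [216.59432386 192.35521586]
55 [263.68284136 217.07214997] [213.91689983 192.30292135]
60 [261.1398651  217.59745502] [211.10394681 192.59211991]
65 [258.46292655 218.48717383] [208.17614089 193.22891431]
70 [255.67218242 219.74287608] [205.15631264 194.21619721]
```

View pics/s6.png

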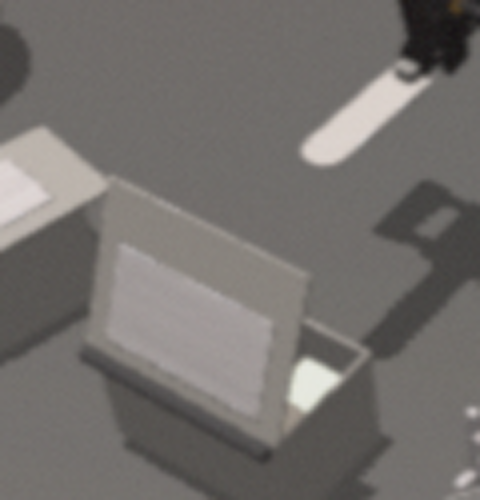

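The lip corners at (257,219) and (207.5,194.5) match a lid angle of about 67°, and the lid stands by itself. I'll return the knife to the rack.

```bash
python3 -m jog '{"rot":[[0,0,0],[0,0,0],[0,0,0],[0,0,0],[0,0,0],[0,0,0],[0,0,-2],[0,0,-2],[0,0,-2],[0,0,-1]],"delta_pos":[[0,20,0],[0,35,0],[0,35,0],[0,35,0],[4,35,0],[11,36,0],[14,36,0],[14,36,0],[14,36,0],[14,30,0]],"grip":[0,0,0,0,0,0,0,0,0,0]}' && python3 -m jog '{"rot":[[0,0,0],[0,0,0],[0,0,0],[0,0,0],[0,0,0],[0,0,0],[0,0,0]],"delta_pos":[[9,19,0],[3,9,0],[0,0,-20],[0,0,-30],[0,0,-25],[0,0,0],[0,0,0]],"grip":[0,0,0,0,0,0,0]}'
```

```text
time_s: 9.02
tcp_pos: [0.4843, 0.247, 0.2038]
ee_rot: [[0.995, 0.095, 0.001], [0.095, -0.995, 0.001], [0.001, -0.001, -1.0]]
wrist_force: [-0.2, 0.8, -0.6]
gripper_width: 0.221
time_s: 9.6
tcp_pos: [0.4948, 0.271, 0.128]
ee_rot: [[0.995, 0.095, -0.002], [0.095, -0.995, -0.003], [-0.002, 0.003, -1.0]]
wrist_force: [0.5, 0.4, -0.9]
gripper_width: 0.235
```

```bash
python3 -m jog '{"rot":[[0,0,0],[0,0,0],[0,0,0],[0,0,0],[0,0,0],[0,0,0],[0,0,0],[0,0,0]],"delta_pos":[[0,0,-15],[0,0,-15],[0,0,-12],[0,0,-6],[0,0,-4],[0,0,-3],[0,0,-2],[0,0,0]],"grip":[0,0,0,0,0,0,0,0]}'
```

```text
time_s: 10.27
tcp_pos: [0.4954, 0.2719, 0.0725]
ee_rot: [[0.995, 0.095, 0.001], [0.095, -0.995, 0.001], [0.001, -0.001, -1.0]]
wrist_force: [0.2, 0.6, -1.7]
gripper_width: 0.225
```

```bash
python3 -m jog '{"rot":[[0,0,0],[0,0,0],[0,0,0],[0,0,0],[0,0,0]],"delta_pos":[[0,0,-1],[0,0,-1],[0,0,-0.5],[0,0,0],[0,0,0]],"grip":[0,0,0,0,0]}' && python3 -m jog '{"rot":[[0,0,0],[0,0,0],[0,0,0],[0,0,0],[0,0,0],[0,0,0]],"delta_pos":[[0,0,0],[0,0,0],[0,0,0],[0,0,0],[0,0,0],[0,0,0]],"grip":[30,40,50,60,60,60]}' && python3 -m jog '{"rot":[[0,0,0],[0,0,0],[0,0,0],[0,0,0],[0,0,0],[0,0,0],[0,0,0]],"delta_pos":[[0,0,8],[0,0,18],[0,0,25],[0,0,30],[0,0,30],[0,0,20],[0,0,0]],"grip":[60,60,60,60,60,60,60]}'
python3 - <<'E'
from station import vision
import cv2,numpy as np
c=vision.capture("wrist"); np.savez("w7.npz",**c); s=vision.capture("scene")
cv2.imwrite("pics/s7.png",np.hstack([cv2.resize(c["frame"][:,:,::-1],(400,300)),cv2.resize(s["frame"][150:330,180:420,::-1],(400,300))]))
E
```

```text
time_s: 10.68
tcp_pos: [0.4954, 0.2719, 0.0702]
ee_rot: [[0.995, 0.096, 0.001], [0.096, -0.995, 0.001], [0.001, -0.0, -1.0]]
wrist_force: [-1.3, -0.1, 3.2]
gripper_width: 0.228
time_s: 11.18
tcp_pos: [0.4951, 0.2717, 0.0693]
ee_rot: [[0.995, 0.095, -0.0], [0.095, -0.995, -0.0], [-0.0, 0.0, -1.0]]
wrist_force: [0.3, 0.8, -0.2]
gripper_width: 0.561
time_s: 11.77
tcp_pos: [0.4974, 0.2733, 0.2066]
ee_rot: [[0.995, 0.096, 0.009], [0.096, -0.995, 0.007], [0.01, -0.006, -1.0]]
wrist_force: [-0.4, 1.4, 1.0]
gripper_width: 0.598
```

View pics/s7.png

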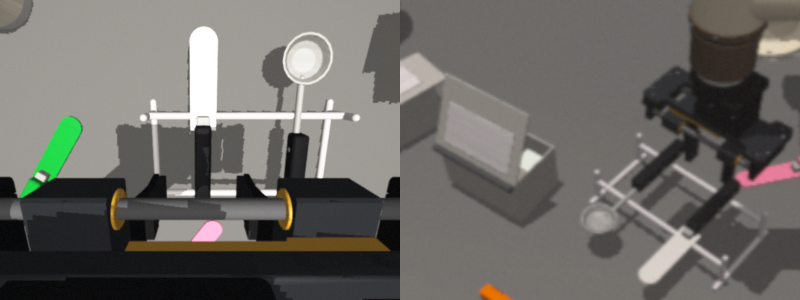

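The knife lies flat across both bars with its tip at wrist-view (204,28), parallel to the spoon as before. The wide lid stands open, and the narrow box and spoon are unchanged. I'll compute the numbers as a last check and hand in.

```bash
python3 -m jog '{"rot":[[0,0,0],[0,0,0],[0,0,0],[0,0,0]],"delta_pos":[[0,0,10],[0,0,0],[0,0,0],[0,0,0]],"grip":[60,60,60,60]}'; python3 - <<'E'
from h import *
from station import r,finish_job
c=dict(np.load("w7.npz")); t=onz(c,(326,44),.0515); e=onz(c,(326,202),.074); d=(t-e)[:2]; L=np.linalg.norm(d)
print("tip",t,"handle end",e,"len",L,"yaw",np.degrees(np.arctan2(d[1],d[0])))
print(r.sense()["joint_velocities"]); print(finish_job())
E
```

```text
time_s: 12.2
tcp_pos: [0.4948, 0.2715, 0.2098]
ee_rot: [[0.995, 0.095, -0.001], [0.095, -0.995, -0.001], [-0.001, 0.001, -1.0]]
wrist_force: [0.3, -0.6, -1.1]
gripper_width: 0.6
tip [0.6354846  0.28527473 0.0515    ] handle end [0.5265319  0.27457266 0.074     ] len 0.10947705307118637 yaw 5.609983348972665
[ 0.11006735  0.15778136 -0.14021791  0.0035317  -0.00990807 -0.02667661]
the job is handed in; nothing more can be done
None
```

I opened the wide box's lid with the knife, laid the knife back on the rack and handed the job in at about 12 s. No verdict was reported.

- **Lid:** I slid the blade about 18 mm under the middle of the lip and raised it along an arc. After I withdrew the knife, the lip corners in the scene picture matched an opening of about 67°. A later picture, from above the rack, still showed the lid standing open.
- **Knife:** it lies across both bars within about 2 mm of where it started. Its yaw is about 5.6°, against about 5.2° for the rack, and it looks flat in the picture. I did not measure its tilt or height separately.
- **Spoon and narrow box:** they look unchanged in the last picture; I did not measure them again.
- **Forces and clearance:** the wrist force readings, taken at the end of each move, stayed below about 5 N. The gripper was kept well clear of the wide box and ended about 0.14 m above the knife.

No check failed. The one small disagreement was in measuring the shut lid: its front edge came out about 8 mm higher than its hinge edge. That could be calibration error or a slightly open start.

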